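Build a test-sieve stack on the shaker

ROBOT

A 7-joint arm with a two-finger parallel gripper is mounted at the origin on a cart in front of the work surface, level with it; the furniture and walls round the work are solid. World frame = base frame: x ahead of the robot, y to its left, z up, the work surface at z = 0. Lengths are in mm, angles in rad, forces in N, time in s.
With the tool pointing down it reaches from about 400 to 925 mm from the base axis. Payload 5.6 kg.
Tool frame: the origin (TCP) lies between the finger pads; the fingertips stand ctrl.tip_extent ahead of it and the grasp point (between the pads) lies 2 mm behind it (ctrl.tip_extent is the distance from the TCP to the fingertips, in mm); z points along the fingers, y is the direction in which the jaws open and shut (so a half turn about z gives the same grasp; the last joint's range is limited). The gripper opens to 85 mm and grips with 20 to 120 N. Pads are 22 mm wide; open, the fingers measure 114 mm over their backs; the gripper's body (76 mm by 85 mm) begins 54 mm behind the grasp point. The pads swing forward as they close: fully open they stand 13 mm farther back than shut.
Start: joints at [1.074, 0.468, -0.012, 1.603, 0.006, 1.071, -0.056], TCP at [284.912, -584.237, 248.29] pointing down, gripper open.
Joint ranges: [-2.53, 2.53], [-0.31, 2.02], [-1.57, 1.55], [0.28, 2.44], [-1.29, 4.43], [0.15, 1.84], [-2.92, 2.92]. Speed limits (rad/s): [2.57, 2.57, 3.14, 3.14, 3.14, 3.14, 3.14].

INTERFACE

Orientations are given as a unit quaternion [x, y, z, w].
In Python, from cell import monitor, viewer, close_job, ctrl gives the robot as it stands.
- The arm moves only by the shell command python3 -m handwheel 'ROWS' [OPENING] [FORCE]. ROWS is JSON, a list of rows, each a list of 6 numbers: the shift along the tool's x, y, z in cm, then the turn, a rotation vector about the tool's x, y, z in rad. A call has 1 to 12 rows; each row shifts and turns the commanded pose from where the row before left it, along the tool's axes as they then stand; what a row does not reach is not made up. A row lasts 1/8 s, in which the tool goes at most 62.5 mm and 10.7 degrees, less where a joint would pass 70% of its speed; a pose out of reach is approached as far as the arm can. A call is refused whole if a number of a shift passes 6.25 or a number of a turn 0.188, either way. A call with a gripper value outside its range is refused whole. OPENING is the closure, from -1 (fully open) to 1 (shut), set as the call begins (- or left out, the last holds). The fingers move at their own pace and stop on an object; FORCE is the grip in N (left out, the last holds). Time passes only in rows, so rows that do not move let the fingers close. It gives the time, the measured TCP pose, the force and the opening at its end, in the units of the state.
- monitor.sense(): the state, without advancing time (a new reading comes with each control period).
- viewer.read_camera(name): name is "scene" or "top"; returns a dict with "pixels" (480x640x3 uint8, red, green, blue), "fov_y" (degrees; the focal length in pixels is half the picture's height over the tangent of half this angle, whatever the lens; pixels are square), "cx", "cy" (the principal point, pixels), "distortion" ([k1, k2, p1, p2, k3] as OpenCV has them; the pictures are not rectified), "position" and "rotation" of the camera in the world. Camera axes: x right, y down, z forward; pixel columns grow to the right and rows downward; lengths in mm; the calibration is good to about 2 mm. A picture is of the moment at which its call begins. There is no depth.
- close_job(): hands the job in, once; it reports no verdict.
The state is a dict: "t": time; "joints": joint angles; "joint_vel": joint speeds; "tau": joint torques, N m; "position": TCP position; "orientation": TCP orientation; "force": force on the tool from outside, world axes, zero at the start; "wrist_torque": the same for the moment, N m; "opening": opening from 0.0 (shut) to 1.0 (fully open).
Only numpy, scipy, OpenCV 4.12 (cv2) and the standard library are available. Lean on these libraries where they do the work, as an engineer would, in place of code of your own. Each camera call takes 0.05 s, during which the arm holds its last target.

TASK

Build up the test-sieve stack on the small sieve shaker, one piece at a time from the bottom: the receiving pan into the shaker's ring, then the fine, the medium and the coarse sieve, then the lid with the knob. Set the pieces down, do not drop them; each must sit fully home and level, its skirt inside the rim below, and the stack is left standing free. Leave the white sample jar, the amber bottle and the timer where they are.

Things in the scene. Friction and masses are not known exactly. Their poses are not given: they have to be found in the camera images.
- seat (a point): Sieve shaker: white box 150 x 130 mm, 40 mm high, fixed to the bench; on it a round steel table 98 mm across, top 50 mm above the bench, carrying a steel ring (62 mm outer, 56 mm inner diameter, 12 mm high). Point: on the ring's axis at its top edge, 62 mm above the bench; z up. The pan's point is 13 mm above this one when home (shoulder on the ring, skirt inside).
- pan (a point): Receiving pan: round steel dish with a closed solid floor, 62 mm across, 44 mm high (deeper than the sieves), 0.12 kg. Skirt from 0 to 9 mm height (53 mm diameter, tapering to 47 mm at the foot), then a shoulder and a straight outer wall up to the rim; mouth 56 mm wide. Each piece's skirt enters the mouth below it. Point: on the axis half-way up, 22 mm above the underside; z up.
- fine_sieve (a point): Steel sieve, same outside form as the pan but lower (62 mm across, 34 mm high, 9 mm skirt), 0.1 kg. Finest wire cloth, 16 mm below the rim: openings under 1 mm, it looks like a closed, finely woven grey sheet. Point: on the axis half-way up, 17 mm above the underside; z up. Home on the pan, it is 30 mm above that one's point.
- medium_sieve (a point): Steel sieve, same outside form as the pan but lower (62 mm across, 34 mm high, 9 mm skirt), 0.1 kg. Middle wire cloth, 16 mm below the rim: openings 5 mm, many small dark squares. Point: on the axis half-way up, 17 mm above the underside; z up. Home on the fine sieve, it is 25 mm above that one's point.
- coarse_sieve (a point): Steel sieve, same outside form as the pan but lower (62 mm across, 34 mm high, 9 mm skirt), 0.1 kg. Coarsest wire cloth, 16 mm below the rim: openings 11 mm, thick wires, few big dark squares. Point: on the axis half-way up, 17 mm above the underside; z up. Home on the medium sieve, it is 25 mm above that one's point.
- lid (a point): Steel lid, 37 mm high, 0.1 kg: the same 9 mm skirt below, a flat flange 62 mm across from 9 to 13.5 mm height and on it a round knob 21 mm across that reaches up to 37 mm. Point: on the axis in the middle of the knob, 26.5 mm above the underside; z up. Home on the coarse sieve, it is 34.5 mm above the sieve's point.
- sample_jar: Bystander: small white screw-cap jar, 31 mm across, 40 mm high; origin at the centre of its underside, z up. Leave it alone.
- amber_bottle: Bystander: amber glass bottle with a blue cap, 46 mm across, 88 mm high; origin at the centre of its underside, z up. Leave it alone.
- bench_timer: Bystander: light digital timer, 56 x 64 x 19 mm, lying on its back; origin at the centre of its underside, z up. Leave it alone.
Things that resemble listed ones, but are neither listed nor needed, are in the scene too. What is shaped like the part that bears pan but green, pink or yellow is not meant.

How it is judged (in metres and radians):
On the way, in this order (a step that is already met when the one before it is completed fails the run):
1. the receiving pan is home in the shaker's ring (horizontal distance between pan and seat below 0.004 m and z of pan in the frame of seat between 0.0105 and 0.0155 m and angle between pan's own z axis and vertical below 0.07 rad), for 0.2 s.
2. the fine sieve is home on the pan (horizontal distance between fine_sieve and pan below 0.004 m and z of fine_sieve in the frame of pan between 0.0275 and 0.0325 m and angle between fine_sieve's own z axis and vertical below 0.07 rad), for 0.2 s.
3. the medium sieve is home on the fine sieve (horizontal distance between medium_sieve and fine_sieve below 0.004 m and z of medium_sieve in the frame of fine_sieve between 0.0225 and 0.0275 m and angle between medium_sieve's own z axis and vertical below 0.07 rad), for 0.2 s.
4. the coarse sieve is home on the medium sieve (horizontal distance between coarse_sieve and medium_sieve below 0.004 m and z of coarse_sieve in the frame of medium_sieve between 0.0225 and 0.0275 m and angle between coarse_sieve's own z axis and vertical below 0.07 rad), for 0.2 s.
5. the lid is home on the coarse sieve (horizontal distance between lid and coarse_sieve below 0.004 m and z of lid in the frame of coarse_sieve between 0.032 and 0.037 m and angle between lid's own z axis and vertical below 0.07 rad), for 0.2 s.
At the end, for the whole second after the job is handed in: On the shaker, from the bottom: pan in the ring, fine, medium and coarse sieve, lid; each within 4 mm of the axis of the piece below, at its home height within 2.5 mm and level within 0.07 rad; all at rest (all of step 1 and all of step 2 and all of step 3 and all of step 4 and all of step 5 and linear speed of each of pan_body, fine_sieve_body, medium_sieve_body, coarse_sieve_body, lid_body below 0.02 m/s); the robot touches nothing.
It fails at once if the white sample jar is moved more than 25 mm or tipped (distance of sample_jar from where it was at the start of the episode above 0.025 m or angle between sample_jar's own z axis and vertical above 0.5 rad).
It fails at once if the amber bottle is moved more than 25 mm or tipped (distance of amber_bottle from where it was at the start of the episode above 0.025 m or angle between amber_bottle's own z axis and vertical above 0.5 rad).
It fails at once if the timer is moved more than 25 mm or tipped (distance of bench_timer from where it was at the start of the episode above 0.025 m or angle between bench_timer's own z axis and vertical above 0.5 rad).
It fails at once if a piece is dropped or slammed onto the stack (faster than 0.65 m/s within 25 mm of the shaker's axis) ((horizontal distance between pan and seat below 0.025 m and linear speed of pan_body above 0.65 m/s) or (horizontal distance between fine_sieve and seat below 0.025 m and linear speed of fine_sieve_body above 0.65 m/s) or (horizontal distance between medium_sieve and seat below 0.025 m and linear speed of medium_sieve_body above 0.65 m/s) or (horizontal distance between coarse_sieve and seat below 0.025 m and linear speed of coarse_sieve_body above 0.65 m/s) or (horizontal distance between lid and seat below 0.025 m and linear speed of lid_body above 0.65 m/s)).
It also fails if it takes over 112 s, if anything falls off the work surface, if the arm or the gripper's body presses on something with over 40 N, if the wrist force passes 120 N, or if a joint passes its speed limit or range.

## Working session

There is one attempt and no reset: what is moved stays moved. The work goes in short steps, Python scripts to look and compute and a shell command to move; the robot and the scene stay as the last step left them, time stands still between calls to the robot, and variables do not carry over. Pictures are saved under pics/ and viewed, and the job is handed in when it is done.

```bash
ls; mkdir -p pics
python3 - <<'E'
from cell import monitor, viewer, ctrl
import cv2
print(monitor.sense()); print(ctrl.tip_extent)
for n in("scene","top"):
    d=viewer.read_camera(n); cv2.imwrite(f"pics/{n}0.png",d["pixels"][:,:,::-1]); print({k:v for k,v in d.items() if k!="pixels"})
E
```

```text
pics
{'t': 0.0, 'joints': array([ 1.07396488,  0.46838965, -0.01163236,  1.60364751,  0.00601407,
        1.07138727, -0.05628688]), 'joint_vel': array([-0.00066563,  0.00030469, -0.00052487, -0.0008517 , -0.00018798,
        0.00039662, -0.00013379]), 'tau': array([-3.43585234e-04, -5.32391810e+01,  2.11221323e-02, -2.51306123e+01,
        1.14136742e-02,  7.78768299e-03, -2.27126247e-05]), 'position': array([ 284.68503285, -583.74310571,  247.32033218]), 'orientation': array([ 9.74366496e-01,  2.24964718e-01, -2.62110098e-04, -8.59480224e-04]), 'force': array([-0.24897945,  0.16644478,  0.17399521]), 'wrist_torque': array([ 0.02836465, -0.02558262,  0.02607867]), 'opening': 1.0033571340124479}
17.0
{'fov_y': 50.01600466676875, 'cx': 319.85798628280287, 'cy': 237.7558076605524, 'distortion': array([-0.06241653,  0.        ,  0.        ,  0.        ,  0.        ]), 'position': array([-168.40887523,  833.5229379 ,  996.18466717]), 'rotation': array([-0.36067812,  0.84112232, -0.37055731,  0.15846709])}
{'fov_y': 49.73532352883791, 'cx': 323.43598083486785, 'cy': 243.18424182146137, 'distortion': array([-0.00682919,  0.        ,  0.        ,  0.        ,  0.        ]), 'position': array([ 405.21598212,  158.39977963, 1547.66866964]), 'rotation': array([-0.69554803,  0.71654107, -0.03419907,  0.04015289])}
```

View pics/scene0.png

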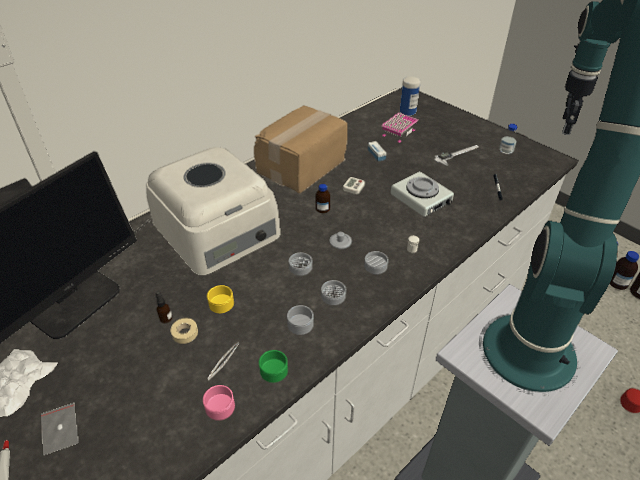

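View pics/top0.png

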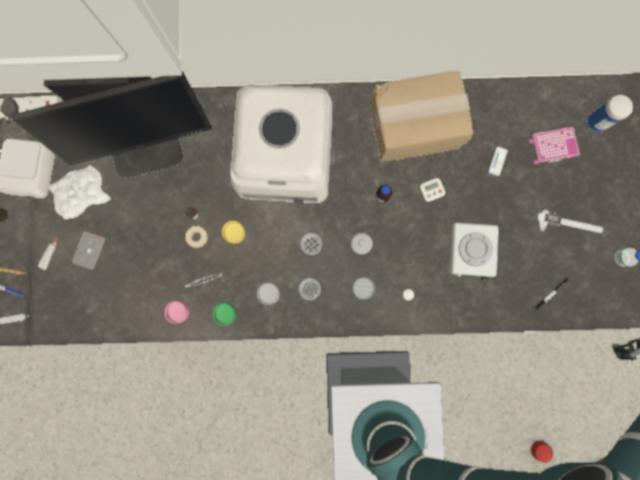

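```bash
cat > h.py <<'E'
import numpy as np, cv2
from scipy.spatial.transform import Rotation as R
def cam(d):
    f=240/np.tan(np.radians(d["fov_y"]/2)); K=np.array([[f,0,d["cx"]],[0,f,d["cy"]],[0,0,1]])
    return K,np.array(d["distortion"]),R.from_quat(d["rotation"]).as_matrix(),np.array(d["position"])
def p2w(d,uv,z):
    K,D,r,p=cam(d); n=cv2.undistortPoints(np.array(uv,float).reshape(-1,1,2),K,D).reshape(-1,2)
    v=np.c_[n,np.ones(len(n))]@r.T
    return p+v*((z-p[2])/v[:,2])[:,None]
def w2p(d,X):
    K,D,r,p=cam(d); Xc=(np.atleast_2d(np.array(X,float))-p)@r
    return cv2.projectPoints(Xc,np.zeros(3),np.zeros(3),K,D)[0].reshape(-1,2)
def crop(d,x0,y0,w,h,s,fn):
    c=d["pixels"][y0:y0+h,x0:x0+w,::-1]; cv2.imwrite(fn,cv2.resize(c,None,fx=s,fy=s,interpolation=cv2.INTER_CUBIC))
E
python3 - <<'E'
from h import *; from cell import viewer
d=viewer.read_camera("scene"); crop(d,270,210,160,130,5,"pics/s1.png")
t=viewer.read_camera("top"); crop(t,250,215,260,100,3,"pics/t1.png")
print(R.from_quat(t["rotation"]).as_matrix())
E
```

```text
[[-0.02920136 -0.99403108  0.10511659]
 [-0.99952384  0.03008672  0.00684645]
 [-0.0099682  -0.10486661 -0.99443634]]
```

View pics/s1.png

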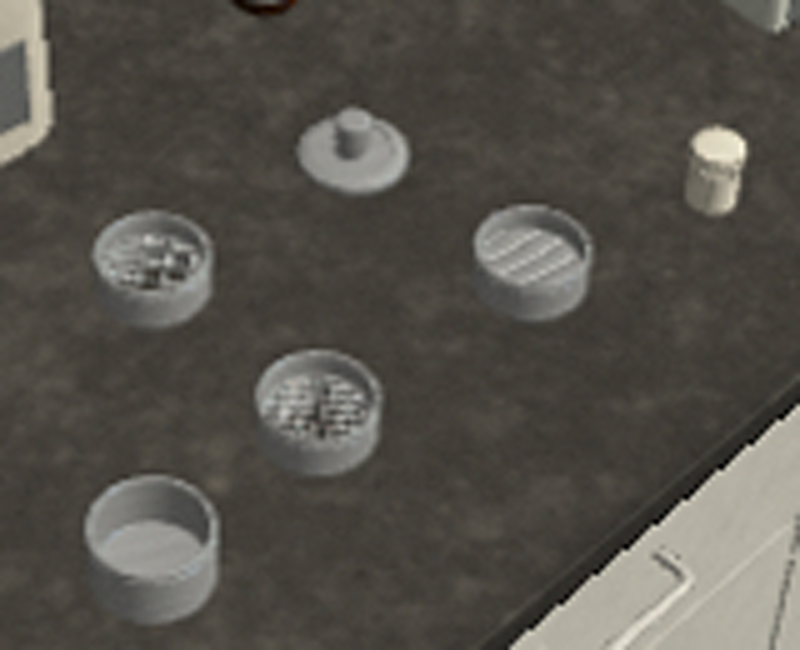

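View pics/t1.png

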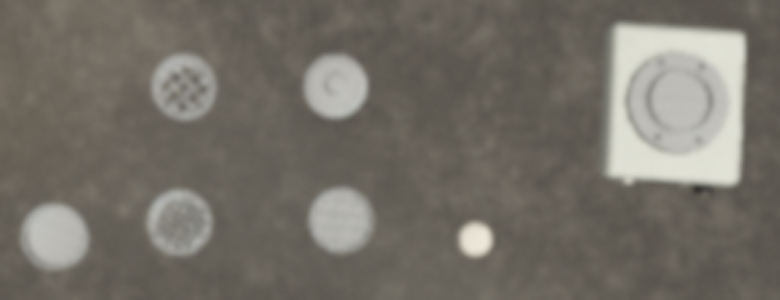

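```bash
cat >> h.py <<'E'
from scipy.optimize import minimize
def circ(x,y,z,r,n=48):
    a=np.linspace(0,2*np.pi,n,endpoint=False); return np.c_[x+r*np.cos(a),y+r*np.sin(a),np.full(n,z)]
# profile list of (z,r)
PROF=dict(pan=[(0,23.5),(9,26.5),(9,31),(44,31)],sieve=[(0,23.5),(9,26.5),(9,31),(34,31)],lid=[(0,23.5),(9,31),(13.5,31)])
def seg(d,box,thr=100):
    x0,y0,x1,y1=box; g=cv2.cvtColor(d["pixels"],cv2.COLOR_RGB2GRAY); return g[y0:y1,x0:x1].astype(float)
def model(d,prof,x,y,box,s=8):
    x0,y0,x1,y1=box
    P=np.vstack([circ(x,y,z,r) for z,r in prof]); uv=w2p(d,P)
    uv=(uv-[x0-.5,y0-.5])*s-.5
    h=cv2.convexHull(np.round(uv*16).astype(np.int32).reshape(-1,1,2))
    m=np.zeros(((y1-y0)*s,(x1-x0)*s),np.uint8); cv2.fillConvexPoly(m,h,255,shift=4)
    return cv2.resize(m,(x1-x0,y1-y0),interpolation=cv2.INTER_AREA)/255.
def fit(ds,prof,uvc,half=26,z0=0,thr=(80,105)):
    prof=[(z+z0,r) for z,r in prof]
    out=[]
    for d,c in zip(ds,uvc):
        box=(int(c[0])-half,int(c[1])-half,int(c[0])+half,int(c[1])+half)
        S=np.clip((seg(d,box)-thr[0])/(thr[1]-thr[0]),0,1)
        S=(S>.5).astype(np.uint8); k,l,st,_=cv2.connectedComponentsWithStats(S); b=1+np.argmax(st[1:,4]); S=(l==b).astype(np.uint8)
        cn=cv2.findContours(S,cv2.RETR_EXTERNAL,cv2.CHAIN_APPROX_NONE)[0]; cv2.drawContours(S,cn,-1,1,-1); S=S.astype(float)
        p0=p2w(d,[c],prof[-1][0])[0][:2]
        f=lambda p:np.abs(model(d,prof,p[0],p[1],box)-S).sum()
        r=minimize(f,p0,method="Nelder-Mead",options=dict(initial_simplex=[p0,p0+[8,0],p0+[0,8]],xatol=.1,fatol=.05))
        out.append((np.round(r.x,1),round(r.fun,1),S.sum()))
    return out
E
python3 - <<'E'
from h import *; from cell import viewer
s=viewer.read_camera("scene"); t=viewer.read_camera("top")
for n,k,a,b in [("pan","pan",(300,320),(268,293)),("fine","sieve",(376,262),(363,288)),("medium","sieve",(333,292),(310,289)),("coarse","sieve",(301,264),(311,243)),("lid","lid",(340,241),(362,243))]:
    print(n,fit((s,t),PROF[k],(a,b)))
crop(s,380,160,90,65,8,"pics/s2.png"); crop(t,445,215,60,70,8,"pics/t2.png")
print(p2w(t,[(475,249)],62),p2w(s,[(422,186)],62))
print("jar",p2w(t,[(408,295)],40),"bottle",p2w(t,[(386,192)],88),"timer",p2w(t,[(432,190)],19))
E
```

```text
pan [(array([422.2, 334.1]), np.float64(97.1), np.float64(587.0)), (array([435.7, 377.6]), np.float64(2120.8), np.float64(2514.0))]
fine [(array([430.1,  54.4]), np.float64(76.0), np.float64(395.0)), (array([387.7,  16.9]), np.float64(2274.0), np.float64(2650.0))]
medium [(array([433. , 213.1]), np.float64(72.3), np.float64(467.0)), (array([429.8, 229.2]), np.float64(2147.8), np.float64(2512.0))]
coarse [(array([566.2, 204.1]), np.float64(67.3), np.float64(415.0)), (array([608.4, 247.6]), np.float64(2315.3), np.float64(2683.0))]
lid [(array([563.6,  55. ]), np.float64(19.2), np.float64(288.0)), (array([521. ,  54.7]), np.float64(1859.4), np.float64(2207.0))]
[[ 532.26783817 -266.46302761   62.        ]] [[ 525.23175043 -255.6725313    62.        ]]
jar [[406.48894659 -71.3975242   40.        ]] bottle [[701.31074042 -14.81128395  88.        ]] timer [[ 717.11893902 -160.8821989    19.        ]]
```

View pics/s2.png

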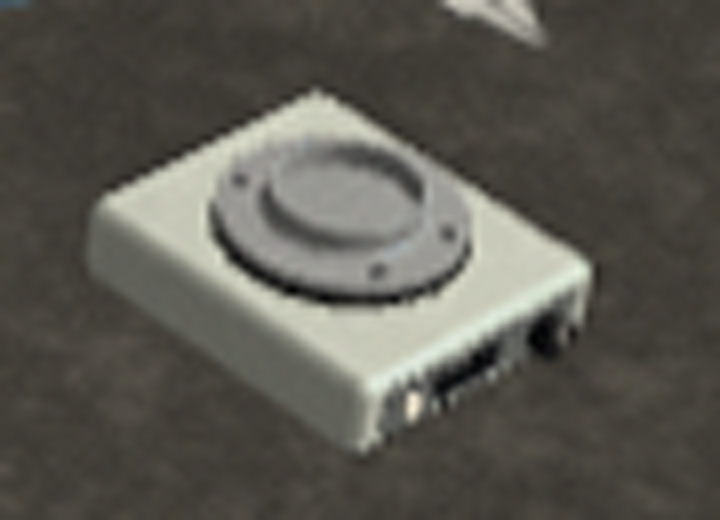

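View pics/t2.png

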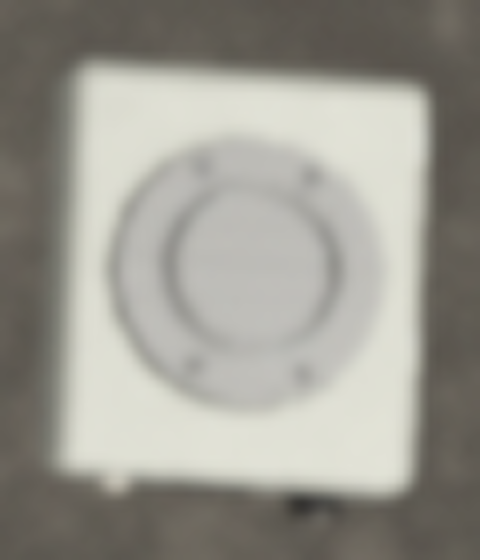

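```bash
python3 - <<'E'
s=open('h.py').read()
s=s.replace("""        S=np.clip((seg(d,box)-thr[0])/(thr[1]-thr[0]),0,1)
        S=(S>.5).astype(np.uint8)""","""        G=seg(d,box).astype(np.uint8); S=cv2.threshold(G,0,1,cv2.THRESH_BINARY+cv2.THRESH_OTSU)[1]
        if inv: S=1-S""").replace("thr=(80,105)):","inv=False):\n    if np.isscalar(half): half=(half,)*len(ds)").replace("for d,c in zip(ds,uvc)","for d,c,half in zip(ds,uvc,half)")
open('h.py','w').write(s)
E
python3 - <<'E'
from h import *; from cell import viewer
s=viewer.read_camera("scene"); t=viewer.read_camera("top")
for n,k,a,b in [("pan","pan",(300,320),(268,293)),("fine","sieve",(376,262),(363,288)),("medium","sieve",(333,292),(310,289)),("coarse","sieve",(301,264),(311,243)),("lid","lid",(340,241),(362,243))]:
    print(n,fit((s,t),PROF[k],(a,b),half=(24,19)))
print(fit((t,),[(50,49)],[(475,249)],half=(20,),inv=True))
print(fit((s,),[(41,49),(50,49)],[(422,186)],half=(19,),inv=True))
# seat overlay
for n,d,p in (("s",s,(0,0)),("t",t,(0,0))): pass
E
```

```text
pan [(array([422.8, 333.4]), np.float64(119.9), np.float64(554.0)), (array([423.5, 335.6]), np.float64(23.4), np.float64(378.0))]
fine [(array([430.4,  55.3]), np.float64(138.3), np.float64(325.0)), (array([431.2,  56.5]), np.float64(18.3), np.float64(359.0))]
medium [(array([433.1, 213.2]), np.float64(103.3), np.float64(479.0)), (array([433.8, 214.1]), np.float64(38.8), np.float64(401.0))]
coarse [(array([566. , 204.7]), np.float64(86.6), np.float64(413.0)), (array([566.6, 206. ]), np.float64(31.2), np.float64(395.0))]
lid [(array([564.1,  54.6]), np.float64(23.2), np.float64(276.0)), (array([564.2,  55.5]), np.float64(19.4), np.float64(353.0))]
[(array([ 533.9, -268.8]), np.float64(45.0), np.float64(938.0))]
[(array([ 563.5, -381.4]), np.float64(174.7), np.float64(368.0))]
```

Run:
```python
from h import *; from cell import viewer
s=viewer.read_camera("scene"); t=viewer.read_camera("top")
ims=[]
for d,(x0,y0,w,h) in ((s,(380,160,90,65)),(t,(430,218,90,65))):
    c=cv2.resize(d["pixels"][y0:y0+h,x0:x0+w,::-1],None,fx=8,fy=8,interpolation=cv2.INTER_CUBIC)
    for z,r,col in ((50,49,(0,0,255)),(62,31,(0,255,0)),(62,28,(255,0,0)),(50,31,(0,255,255))):
        uv=(w2p(d,circ(533,-268.5,z,r))-[x0-.5,y0-.5])*8-.5
        cv2.polylines(c,[np.round(uv*16).astype(np.int32)],True,col,1,shift=4)
    ims.append(c)
cv2.imwrite("pics/o1.png",cv2.resize(np.vstack(ims),None,fx=.55,fy=.55,interpolation=cv2.INTER_AREA))
```

```text
(no output)
```

View pics/o1.png

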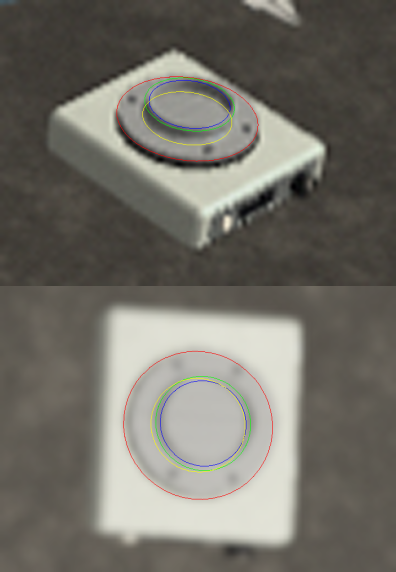

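```bash
python3 -m handwheel '[[0,0,0,0,0,-0.186],[0,0,0,0,0,-0.186],[0,0,0,0,0,-0.186],[0,0,0,0,0,-0.186],[0,0,0,0,0,-0.186],[0,0,0,0,0,-0.186],[0,0,0,0,0,0]]' -1 60
python3 - <<'E'
from cell import monitor
from scipy.spatial.transform import Rotation as R
s=monitor.sense(); print(s["joints"]); print(R.from_quat(s["orientation"]).as_matrix().round(3))
E
```

```text
t: 1.38
position: [284.8, -584.3, 248.3]
orientation: [0.708, 0.706, 0.0, 0.0]
force: [-0.5, -0.2, -1.2]
opening: 0.999
[ 1.24294891  0.4850161  -0.24517838  1.58994263  0.1281487   1.08245647
  0.96143673]
[[ 0.003  1.     0.   ]
 [ 1.    -0.003  0.   ]
 [ 0.     0.    -1.   ]]
```

```bash
python3 -m handwheel '[[2.5,1.2,0,0,0,0],[5.5,2.5,0,0,0,0],[5.5,2.5,0,0,0,0],[5.5,2.5,0,0,0,0],[5.5,2.5,0,0,0,0],[5.5,2.5,0,0,0,0],[5.5,2.5,0,0,0,0],[5.5,2.5,0,0,0,0],[5.5,2.5,0,0,0,0],[5.5,2.5,0,0,0,0],[3,1.3,0,0,0,0],[0,0,0,0,0,0]]'
```

```text
t: 2.88
position: [536.2, -31.2, 248.5]
orientation: [0.707, 0.707, 0.001, -0.0]
force: [-0.8, -0.2, -0.6]
opening: 0.998
```

```bash
python3 -m handwheel '[[2,-0.6,0,0,0,0],[5,-1.5,0,0,0,0],[5,-1.5,0,0,0,0],[5,-1.5,1.5,0,0,0],[5,-1.5,1.5,0,0,0],[5,-1.5,2,0,0,0],[5,-1.5,2,0,0,0],[3,-1.2,2,0,0,0],[1.5,-0.5,2,0,0,0],[0,0,1,0,0,0],[0,0,0,0,0,0]]'
python3 - <<'E'
from cell import monitor
print(monitor.sense()["position"])
E
```

```text
t: 4.25
position: [423.0, 329.0, 127.8]
orientation: [0.708, 0.706, -0.001, 0.0]
force: [-0.3, -0.2, 0.1]
opening: 0.994
[422.97338143 329.01763923 127.81677974]
```

```bash
python3 -m handwheel '[[0.5,0,0,0,0,0],[0,0,0,0,0,0]]'
python3 - <<'E'
from cell import monitor,viewer
from h import *
p=[monitor.sense()["position"].round(1) for _ in range(1)]; print(p)
d=viewer.read_camera("scene"); crop(d,250,260,100,80,8,"pics/s3.png")
E
```

```text
t: 4.5
position: [423.6, 335.8, 129.1]
orientation: [0.708, 0.706, 0.001, 0.0]
force: [-0.1, 0.3, 0.5]
opening: 1.001
[array([423.6, 335.8, 129.1])]
```

View pics/s3.png

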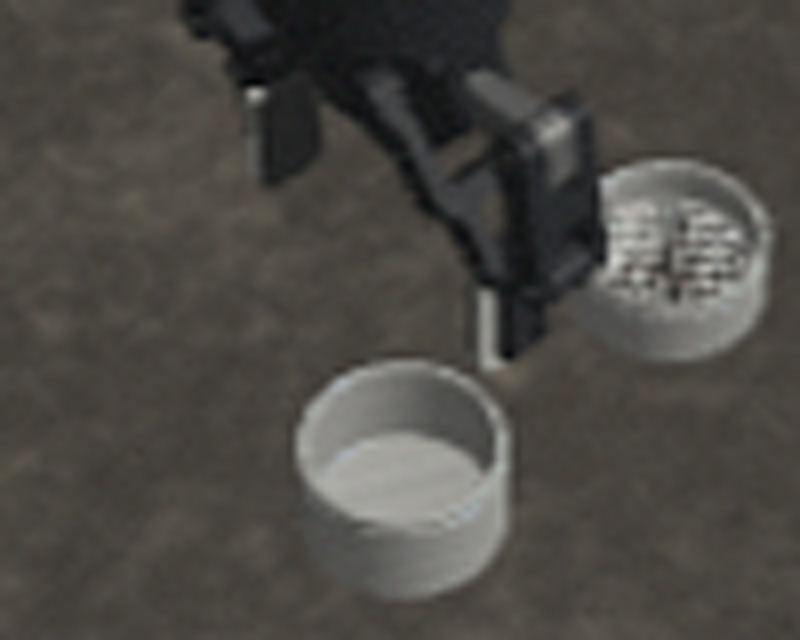

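```bash
python3 -m handwheel '[[-0.1,0,2,0,0,0],[0,0,3,0,0,0],[0,0,3,0,0,0],[0,0,1.5,0,0,0],[0,0,0.5,0,0,0],[0,0,0,0,0,0]]'
python3 - <<'E'
from cell import monitor,viewer
from h import *
d=viewer.read_camera("scene"); crop(d,250,260,100,80,8,"pics/s4.png")
E
```

```text
t: 5.3
position: [423.0, 334.9, 28.4]
orientation: [0.707, 0.707, 0.0, -0.0]
force: [0.1, 0.1, -0.2]
opening: 0.994
```

View pics/s4.png

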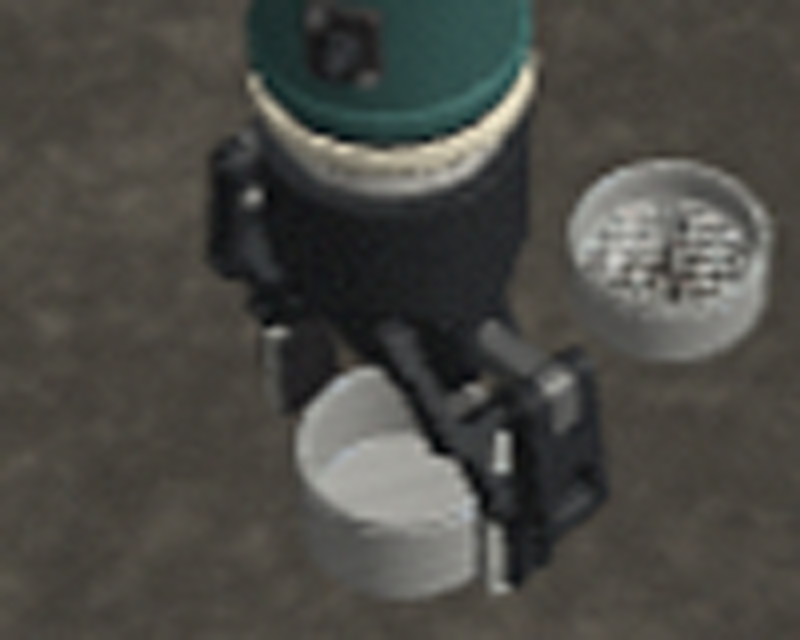

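```bash
python3 -m handwheel '[[0,0,0,0,0,0],[0,0,0,0,0,0],[0,0,0,0,0,0],[0,0,0,0,0,0],[0,0,0,0,0,0],[0,0,-1,0,0,0],[0,0,-4,0,0,0],[0,0,-5,0,0,0],[0,0,-3,0,0,0],[0,0,0,0,0,0]]' 1 40
python3 - <<'E'
from cell import monitor,viewer
from h import *
d=viewer.read_camera("scene"); crop(d,220,210,130,110,6,"pics/s5.png")
E
```

```text
t: 6.6
position: [424.1, 335.6, 161.1]
orientation: [0.708, 0.707, 0.003, 0.001]
force: [0.6, 0.4, -0.3]
opening: 0.714
```

View pics/s5.png

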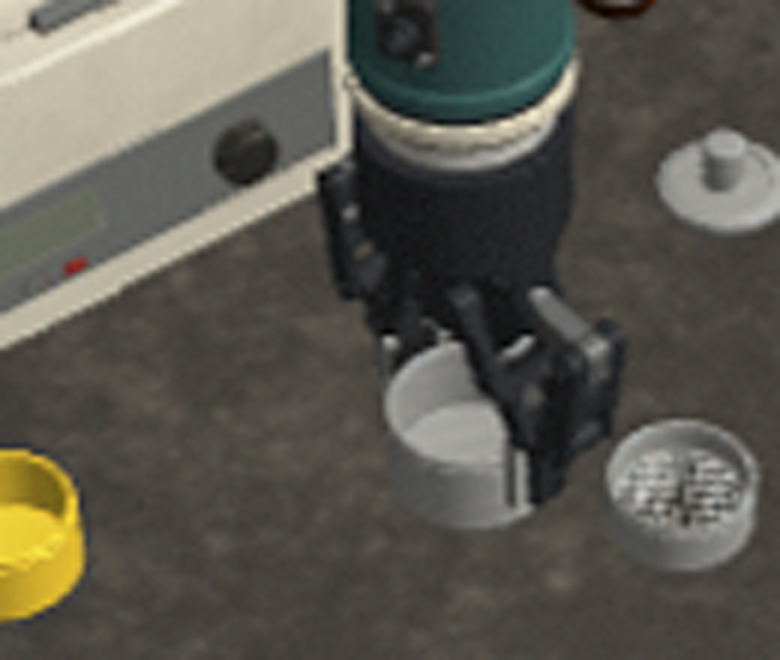

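```bash
python3 -m handwheel '[[-2,0.4,0,0,0,0],[-4.5,0.8,0,0,0,0],[-6,1.1,0,0,0,0],[-6,1.1,0,0,0,0],[-6,1.1,0,0,0,0],[-6,1.1,0,0,0,0],[-6,1.1,0,0,0,0],[-6,1.1,0,0,0,0],[-6,1.1,0,0,0,0],[-6,1.1,0,0,0,0],[-4,0.7,0,0,0,0],[-1.9,0.3,0,0,0,0]]'
python3 -m handwheel '[[0,0,1,0,0,0],[0,0,1,0,0,0],[0,0,0,0,0,0],[0,0,0,0,0,0]]'
python3 - <<'E'
from cell import monitor,viewer
from h import *
s=monitor.sense(); print(s["position"],s["force"])
for n in("scene","top"):
    d=viewer.read_camera(n); b=(370,130) if n=="scene" else (420,200); crop(d,*b,120,100,6,f"pics/{n}6.png")
E
```

```text
t: 8.15
position: [530.9, -271.8, 156.3]
orientation: [0.709, 0.706, -0.001, -0.001]
force: [1.1, 1.3, -0.8]
opening: 0.716
t: 8.65
position: [532.5, -268.3, 138.4]
orientation: [0.707, 0.707, 0.0, -0.0]
force: [0.5, -0.8, -0.8]
opening: 0.715
[ 532.53072253 -268.25756115  138.35611682] [ 0.52869988 -0.75930079 -0.78222027]
```

View pics/scene6.png

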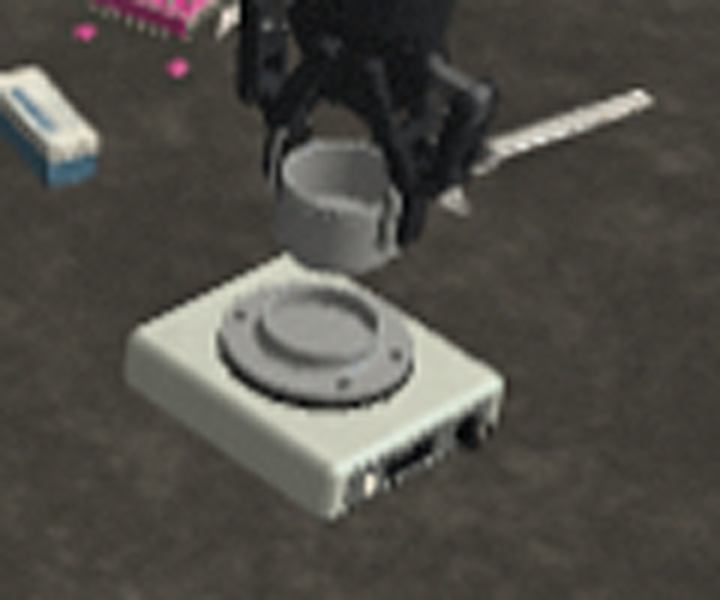

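View pics/top6.png

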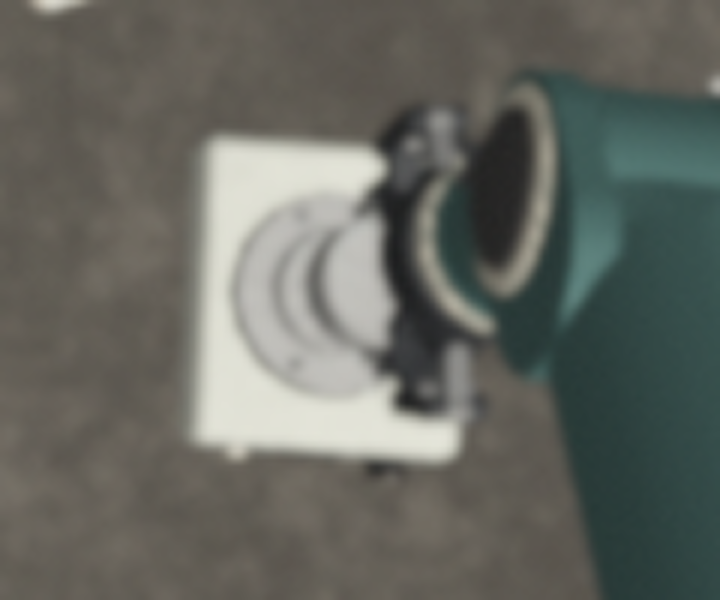

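```bash
cat >> h.py <<'E'
def overlay(d,circs,box,s,fn):
    x0,y0,w,h=box
    c=cv2.resize(d["pixels"][y0:y0+h,x0:x0+w,::-1],None,fx=s,fy=s,interpolation=cv2.INTER_CUBIC)
    for x,y,z,r,col in circs:
        uv=(w2p(d,circ(x,y,z,r))-[x0-.5,y0-.5])*s-.5
        cv2.polylines(c,[np.round(uv*16).astype(np.int32)],True,col,1,shift=4)
    cv2.imwrite(fn,c)
E
python3 -m handwheel '[[0,0.07,1.5,0,0,0],[0,0,2,0,0,0],[0,0,0.8,0,0,0],[0,0,0,0,0,0],[0,0,0,0,0,0]]'
python3 - <<'E'
from cell import monitor,viewer
from h import *
s=monitor.sense(); p=s["position"];print(p,s["force"])
d=viewer.read_camera("scene"); u=p[2]-28.4
overlay(d,[(533.3,-268.7,u+44,31,(0,255,0)),(533.3,-268.7,u+9,31,(0,255,0)),(533.3,-268.7,50,49,(0,0,255))],(385,145,75,75),8,"pics/s7.png")
E
```

```text
t: 9.38
position: [533.3, -269.5, 95.5]
orientation: [0.707, 0.707, 0.0, 0.0]
force: [-0.3, 0.1, 0.3]
opening: 0.712
[ 533.27859319 -269.53407454   95.45767985] [-0.34230931  0.06941327  0.30299657]
```

View pics/s7.png

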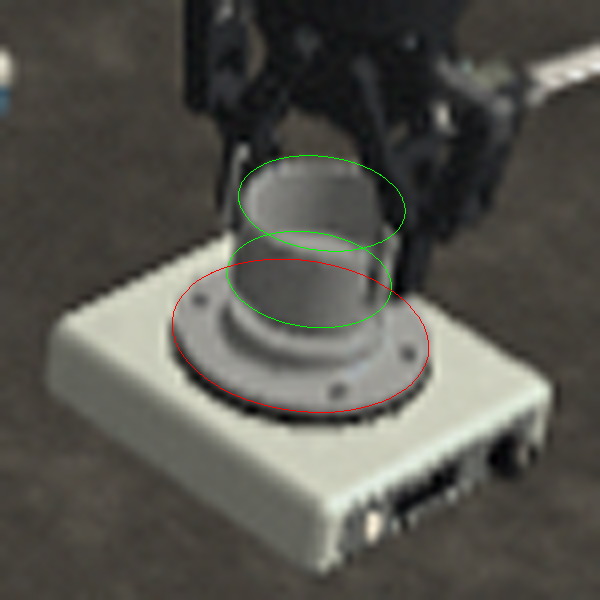

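```bash
python3 -m handwheel '[[0.05,0,0.4,0,0,0],[0,0,0.4,0,0,0],[0,0,0,0,0,0]]'; python3 -m handwheel '[[0,0,0.3,0,0,0],[0,0,0,0,0,0]]';python3 - <<'E'
from cell import monitor,viewer
from h import *
s=monitor.sense(); p=s["position"];print(p,s["force"])
d=viewer.read_camera("scene"); u=p[2]-28.4
overlay(d,[(533.3,-268.7,97,31,(0,255,0)),(533.3,-268.7,62,31,(0,255,0)),(533.3,-268.7,50,49,(0,0,255))],(385,145,75,75),8,"pics/s8.png")
E
```

```text
t: 9.8
position: [534.2, -270.4, 88.0]
orientation: [0.708, 0.707, 0.0, 0.002]
force: [2.1, -3.6, 1.5]
opening: 0.714
t: 10.05
position: [534.9, -271.2, 85.7]
orientation: [0.708, 0.706, 0.0, 0.003]
force: [3.4, -6.4, 4.0]
opening: 0.712
[ 534.91724867 -271.16342668   85.74402033] [ 3.41962747 -6.36597543  3.96232336]
```

View pics/s8.png

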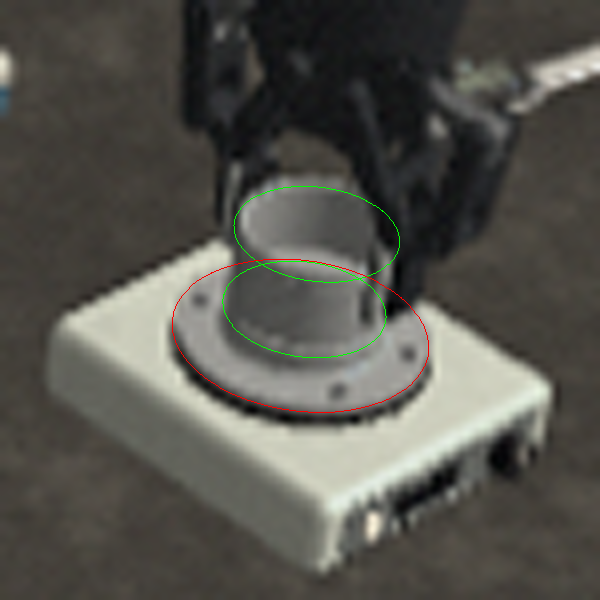

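```bash
python3 -m handwheel '[[-0.25,0.15,0,0,0,0],[0,0,0,0,0,0]]'; python3 -m handwheel '[[0,0,0.3,0,0,0],[0,0,0,0,0,0]]'
```

```text
t: 10.35
position: [535.0, -272.0, 84.3]
orientation: [0.708, 0.707, 0.0, 0.001]
force: [3.1, -2.6, 2.0]
opening: 0.71
t: 10.6
position: [535.0, -272.1, 82.4]
orientation: [0.708, 0.707, -0.0, 0.001]
force: [1.3, -3.1, 9.0]
opening: 0.708
```

```bash
python3 -m handwheel '[[-0.1,0.05,0.1,0,0,0],[0,0,0.2,0,0,0],[0,0,0,0,0,0]]';python3 - <<'E'
from cell import monitor,viewer
from h import *
s=monitor.sense(); p=s["position"];print(p,s["force"])
d=viewer.read_camera("scene"); 
overlay(d,[(535,-271.5,97,31,(0,255,0)),(535,-271.5,62,31,(0,255,0)),(533.3,-268.7,50,49,(0,0,255))],(385,145,75,75),8,"pics/s9.png")
E
```

```text
t: 10.98
position: [535.1, -272.1, 82.2]
orientation: [0.707, 0.707, -0.001, 0.0]
force: [-9.7, 2.1, 32.6]
opening: 0.717
[ 535.09536309 -272.13758724   82.21114449] [-9.66416993  2.13590203 32.61535029]
```

View pics/s9.png

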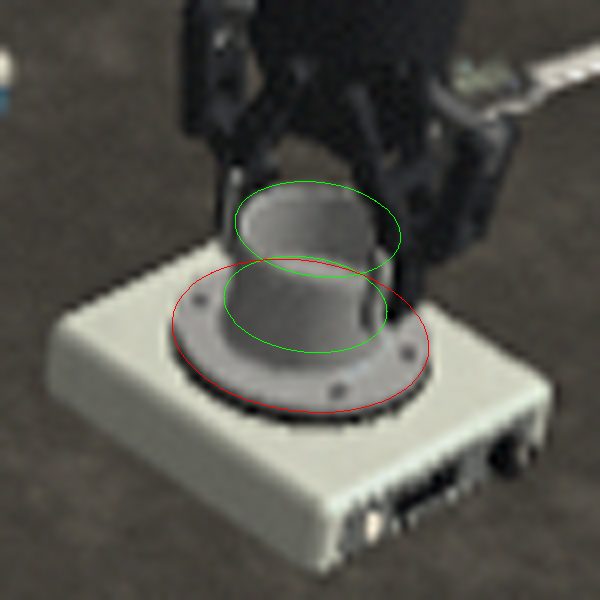

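```bash
python3 -m handwheel '[[0,0,-0.25,0,0,0],[0,0,0,0,0,0]]'; python3 -m handwheel '[[0,0,0,0,0,0],[0,0,0,0,0,0],[0,0,0,0,0,0],[0,0,0,0,0,0],[0,0,-1,0,0,0],[0,0,-3,0,0,0],[0,0,-5,0,0,0],[0,0,-3,0,0,0],[0,0,0,0,0,0]]' -1;python3 - <<'E'
from cell import monitor,viewer
from h import *
s=monitor.sense(); p=s["position"];print(p,s["force"])
d=viewer.read_camera("scene"); 
overlay(d,[(533.3,-268.7,97,31,(0,255,0)),(533.3,-268.7,50,49,(0,0,255))],(385,145,75,75),8,"pics/s10.png")
E
```

```text
t: 11.28
position: [535.1, -272.2, 82.3]
orientation: [0.707, 0.707, -0.0, 0.0]
force: [-3.0, -1.3, 15.1]
opening: 0.712
t: 12.4
position: [536.6, -273.1, 204.4]
orientation: [0.708, 0.707, 0.001, 0.003]
force: [1.1, 0.5, -0.4]
opening: 0.999
[ 536.62320847 -273.0506744   204.368275  ] [ 1.05866087  0.52905348 -0.37707053]
```

View pics/s10.png

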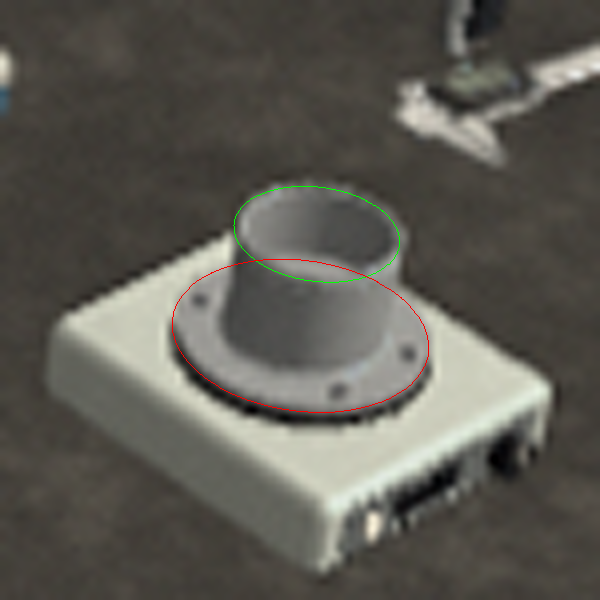

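```bash
python3 -m handwheel '[[2,-0.6,0,0,0,0],[5,-1.6,0,0,0,0],[5.6,-1.8,0,0,0,0],[5.6,-1.8,0,0,0,0],[5.6,-1.8,1,0,0,0],[5,-1.6,3,0,0,0],[3,-1,3,0,0,0],[1,-0.3,2,0,0,0],[0,0,1,0,0,0],[0,0,0,0,0,0],[0,0,0,0,0,0]]'
python3 - <<'E'
from cell import monitor,viewer
print(monitor.sense()["position"])
E
```

```text
t: 13.82
position: [430.7, 55.1, 101.2]
orientation: [0.708, 0.706, 0.0, 0.0]
force: [-0.4, -0.1, 0.1]
opening: 1.0
[430.67282096  55.13335873 101.17459482]
```

```bash
python3 -m handwheel '[[0.08,0,2,0,0,0],[0,0,3,0,0,0],[0,0,1.5,0,0,0],[0,0,0.7,0,0,0],[0,0,0,0,0,0],[0,0,0,0,0,0]]';  python3 - <<'E'
from cell import monitor,viewer
from h import *
d=viewer.read_camera("scene"); crop(d,335,215,80,70,8,"pics/s11.png")
E
```

```text
t: 14.58
position: [430.9, 56.5, 29.4]
orientation: [0.707, 0.707, 0.0, 0.0]
force: [0.1, -0.0, 0.2]
opening: 0.999
```

View pics/s11.png

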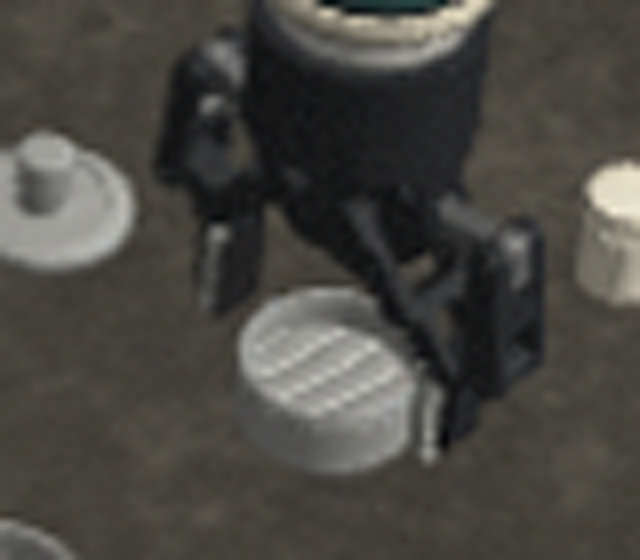

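```bash
python3 -m handwheel '[[0,0,0,0,0,0],[0,0,0,0,0,0],[0,0,0,0,0,0],[0,0,0,0,0,0],[0,0,0,0,0,0],[0,0,-1,0,0,0],[0,0,-4,0,0,0],[0,0,-5,0,0,0],[0,0,-3,0,0,0],[0,0,0,0,0,0]]' 1 40
python3 -m handwheel '[[-2,0.6,0,0,0,0],[-5,1.6,0,0,0,0],[-5.6,1.8,0,0,0,0],[-5.6,1.8,0,0,0,0],[-5.6,1.8,0,0,0,0],[-5,1.6,0,0,0,0],[-3,0.9,0,0,0,0],[-1,0.3,0,0,0,0],[0,0,0,0,0,0],[0,0,0,0,0,0],[0,0,0,0,0,0]]'
```

```text
t: 15.88
position: [431.6, 56.4, 161.0]
orientation: [0.708, 0.707, 0.002, 0.002]
force: [0.6, 0.3, -0.6]
opening: 0.706
t: 17.25
position: [534.0, -270.1, 158.9]
orientation: [0.707, 0.708, 0.0, -0.0]
force: [-0.2, 0.1, -1.4]
opening: 0.707
```

```bash
python3 -m handwheel '[[-0.15,0.1,1,0,0,0],[0,0,1.2,0,0,0],[0,0,0.6,0,0,0],[0,0,0,0,0,0],[0,0,0,0,0,0]]'
python3 - <<'E'
from cell import monitor,viewer
from h import *
d=viewer.read_camera("scene"); crop(d,385,125,75,95,6,"pics/s12.png")
E
```

```text
t: 17.88
position: [535.1, -273.2, 130.9]
orientation: [0.707, 0.707, 0.0, 0.0]
force: [-0.5, -0.7, -1.1]
opening: 0.708
```

View pics/s12.png

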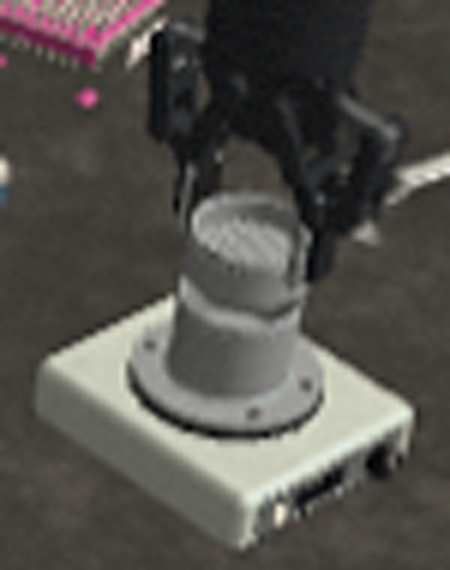

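```bash
python3 -m handwheel '[[0,0,0.3,0,0,0],[0,0,0.3,0,0,0],[0,0,0,0,0,0]]';python3 -m handwheel '[[0,0,0.3,0,0,0],[0,0,0,0,0,0]]'
```

```text
t: 18.3
position: [534.7, -273.1, 124.4]
orientation: [0.707, 0.707, -0.0, -0.0]
force: [-0.2, 0.7, -0.8]
opening: 0.71
t: 18.55
position: [534.8, -273.2, 121.5]
orientation: [0.707, 0.707, -0.0, -0.0]
force: [-0.1, -0.0, -1.9]
opening: 0.707
```

```bash
python3 -m handwheel '[[0,0,0.3,0,0,0],[0,0,0,0,0,0]]';python3 -m handwheel '[[0,0,0.15,0,0,0],[0,0,0.1,0,0,0],[0,0,0,0,0,0]]'
```

```text
t: 18.8
position: [534.8, -273.1, 118.5]
orientation: [0.707, 0.707, -0.0, -0.0]
force: [-0.9, -0.7, -2.0]
opening: 0.709
t: 19.18
position: [535.1, -273.3, 117.5]
orientation: [0.708, 0.707, -0.0, 0.0]
force: [-3.0, 2.1, 6.7]
opening: 0.71
```

```bash
python3 -m handwheel '[[0.03,0,0.15,0,0,0],[0,0,0,0,0,0]]'; python3 -m handwheel '[[0,0,-0.2,0,0,0],[0,0,0,0,0,0]]';  python3 -m handwheel '[[0,0,0,0,0,0],[0,0,0,0,0,0],[0,0,0,0,0,0],[0,0,0,0,0,0],[0,0,-1,0,0,0],[0,0,-3,0,0,0],[0,0,-5,0,0,0],[0,0,-1,0,0,0],[0,0,0,0,0,0]]' -1;python3 - <<'E'
from cell import monitor,viewer
from h import *
d=viewer.read_camera("scene"); 
overlay(d,[(533.3,-268.7,97,31,(0,255,0)),(533.3,-268.7,122,31,(0,255,0)),(533.3,-268.7,50,49,(0,0,255))],(385,125,75,95),6,"pics/s13.png")
E
```

```text
t: 19.42
position: [535.2, -273.3, 117.4]
orientation: [0.708, 0.707, -0.001, 0.001]
force: [-7.2, 2.0, 16.5]
opening: 0.705
t: 19.68
position: [535.3, -273.1, 117.5]
orientation: [0.708, 0.707, 0.0, 0.001]
force: [-2.2, 0.4, 6.0]
opening: 0.709
t: 20.8
position: [535.2, -273.2, 217.8]
orientation: [0.708, 0.707, 0.0, 0.001]
force: [0.4, -0.3, -0.3]
opening: 1.0
```

View pics/s13.png

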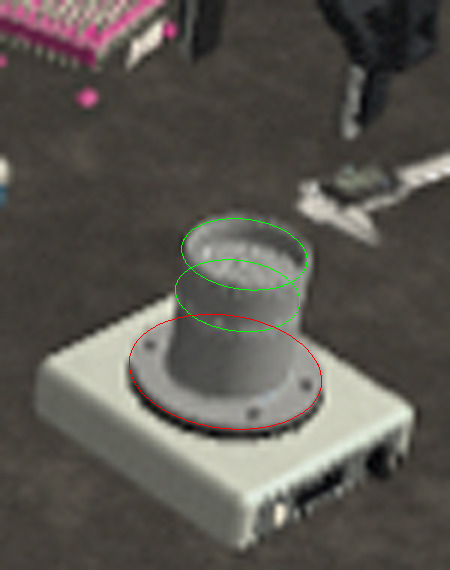

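```bash
python3 -m handwheel '[[2,-0.4,0,0,0,0],[5,-1,0,0,0,0],[5.9,-1.2,0,0,0,0],[5.9,-1.2,0,0,0,0],[5.9,-1.2,0,0,0,0],[5.9,-1.2,0,0,0,0],[5.9,-1.2,1,0,0,0],[5.9,-1.2,1.5,0,0,0],[4,-1,3,0,0,0],[2.3,-0.5,3,0,0,0],[0,0,3,0,0,0],[0,0,0,0,0,0]]'; python3 -m handwheel '[[0,0,0,0,0,0]]'
```

```text
t: 22.35
position: [431.0, 214.2, 99.4]
orientation: [0.707, 0.708, -0.003, -0.002]
force: [-0.5, 0.1, 0.2]
opening: 0.998
t: 22.48
position: [434.0, 214.6, 102.2]
orientation: [0.707, 0.707, -0.0, -0.0]
force: [0.5, 0.2, -0.1]
opening: 1.0
```

```bash
python3 -m handwheel '[[-0.08,0,2,0,0,0],[0,0,3,0,0,0],[0,0,1.6,0,0,0],[0,0,0.7,0,0,0],[0,0,0,0,0,0],[0,0,0,0,0,0]]';  python3 - <<'E'
from cell import monitor,viewer
from h import *
d=viewer.read_camera("scene"); crop(d,290,245,80,70,8,"pics/s14.png")
E
```

```text
t: 23.22
position: [435.0, 213.7, 29.5]
orientation: [0.708, 0.707, 0.001, 0.0]
force: [-0.3, 0.2, -1.0]
opening: 0.999
```

View pics/s14.png

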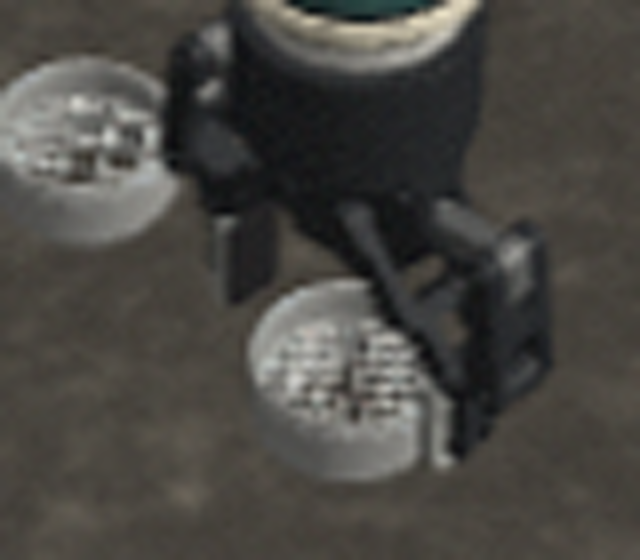

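```bash
python3 -m handwheel '[[0,0,0,0,0,0],[0,0,0,0,0,0],[0,0,0,0,0,0],[0,0,0,0,0,0],[0,0,0,0,0,0],[0,0,-1,0,0,0],[0,0,-4,0,0,0],[0,0,-5.5,0,0,0],[0,0,-4,0,0,0],[0,0,-1,0,0,0],[0,0,0,0,0,0]]' 1 40
python3 -m handwheel '[[-2,0.4,0,0,0,0],[-5,1,0,0,0,0],[-5.9,1.2,0,0,0,0],[-5.9,1.2,0,0,0,0],[-5.9,1.2,0,0,0,0],[-5.9,1.2,0,0,0,0],[-5.9,1.2,0,0,0,0],[-5.9,1.2,0,0,0,0],[-4,0.9,0,0,0,0],[-2.3,0.5,0,0,0,0],[0,0,0,0,0,0],[0,0,0,0,0,0]]'
python3 -m handwheel '[[0,0,0,0,0,0]]'
```

```text
t: 24.65
position: [434.5, 213.0, 183.8]
orientation: [0.708, 0.707, 0.0, 0.0]
force: [-0.4, -0.2, -0.8]
opening: 0.711
t: 26.15
position: [533.8, -271.1, 183.2]
orientation: [0.706, 0.708, 0.0, -0.001]
force: [-0.4, 0.8, -1.1]
opening: 0.717
t: 26.28
position: [534.1, -271.5, 183.9]
orientation: [0.706, 0.708, 0.0, -0.0]
force: [-0.8, 0.4, -1.4]
opening: 0.706
```

Home TCP z ≈ 142.5. Descend to about 154 with a small lateral correction and look.

```bash
python3 -m handwheel '[[-0.17,0.1,1,0,0,0],[0,0,1.4,0,0,0],[0,0,0.6,0,0,0],[0,0,0,0,0,0],[0,0,0,0,0,0]]'
python3 - <<'E'
from cell import monitor,viewer
from h import *
d=viewer.read_camera("scene"); 
overlay(d,[(533.3,-268.7,97,31,(0,255,0)),(533.3,-268.7,122,31,(0,255,0))],(385,115,75,95),6,"pics/s15.png")
E
```

```text
t: 26.9
position: [535.2, -275.4, 153.9]
orientation: [0.707, 0.707, 0.0, 0.0]
force: [-0.3, 0.4, -1.3]
opening: 0.709
```

View pics/s15.png

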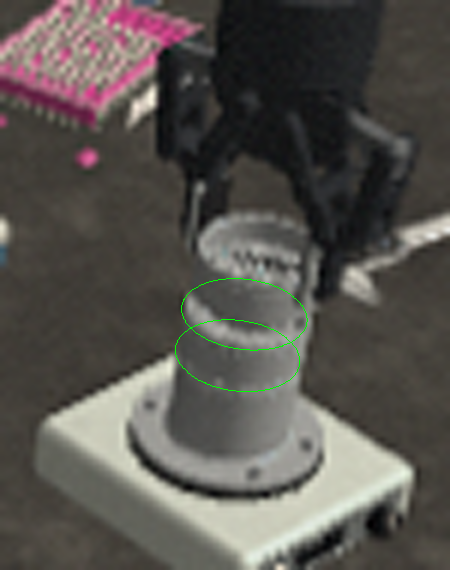

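```bash
python3 -m handwheel '[[0.15,0,0.3,0,0,0],[0,0,0,0,0,0]]';python3 -m handwheel '[[0,0,0.3,0,0,0],[0,0,0,0,0,0]]'
```

```text
t: 27.2
position: [534.8, -273.7, 150.7]
orientation: [0.707, 0.707, -0.0, -0.0]
force: [0.2, 0.4, -1.7]
opening: 0.714
t: 27.45
position: [534.8, -273.9, 147.5]
orientation: [0.708, 0.707, -0.0, -0.0]
force: [-0.2, 0.6, -1.2]
opening: 0.713
```

```bash
python3 -m handwheel '[[0.05,0,0.3,0,0,0],[0,0,0,0,0,0]]';python3 -m handwheel '[[0,0,0.2,0,0,0],[0,0,0,0,0,0]]';python3 -m handwheel '[[0,0,0.1,0,0,0],[0,0,0,0,0,0]]'
```

```text
t: 27.7
position: [534.7, -273.3, 144.4]
orientation: [0.707, 0.707, -0.0, -0.0]
force: [0.2, -0.1, -1.1]
opening: 0.712
t: 27.95
position: [535.0, -273.4, 142.8]
orientation: [0.707, 0.707, 0.0, 0.0]
force: [-0.1, -0.3, -1.5]
opening: 0.714
t: 28.2
position: [535.1, -273.4, 142.7]
orientation: [0.707, 0.707, -0.0, 0.0]
force: [-2.9, 1.0, 4.7]
opening: 0.712
```

Contact at the home height; press slightly, relax, release.

```bash
python3 -m handwheel '[[0.03,0,0.15,0,0,0],[0,0,0,0,0,0]]'; python3 -m handwheel '[[0,0,-0.2,0,0,0],[0,0,0,0,0,0]]';  python3 -m handwheel '[[0,0,0,0,0,0],[0,0,0,0,0,0],[0,0,0,0,0,0],[0,0,0,0,0,0],[0,0,-1,0,0,0],[0,0,-3,0,0,0],[0,0,-4,0,0,0],[0,0,-1,0,0,0],[0,0,0,0,0,0]]' -1;python3 - <<'E'
from cell import monitor,viewer
from h import *
d=viewer.read_camera("scene"); 
overlay(d,[(533.3,-268.7,97,31,(0,255,0)),(533.3,-268.7,122,31,(0,255,0)),(533.3,-268.7,147,31,(0,255,0))],(385,125,75,95),6,"pics/s16.png")
E
```

```text
t: 28.45
position: [535.1, -273.5, 142.6]
orientation: [0.708, 0.707, -0.001, 0.001]
force: [-5.5, 0.6, 15.2]
opening: 0.71
t: 28.7
position: [535.2, -273.2, 142.7]
orientation: [0.708, 0.707, 0.0, 0.0]
force: [0.0, -0.0, 4.2]
opening: 0.716
t: 29.82
position: [535.1, -273.3, 233.1]
orientation: [0.708, 0.707, 0.0, 0.001]
force: [0.3, 0.6, -0.4]
opening: 1.002
```

View pics/s16.png

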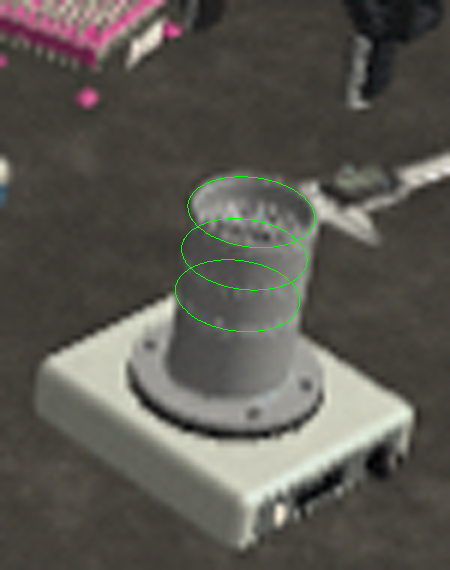

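```bash
python3 -m handwheel '[[2,0.1,0,0,0,0],[5,0.3,0,0,0,0],[5.9,0.4,0,0,0,0],[5.9,0.4,0,0,0,0],[5.9,0.4,0,0,0,0],[5.9,0.4,0,0,0,0],[5.9,0.4,1,0,0,0],[5.5,0.4,2,0,0,0],[3.9,0.2,3,0,0,0],[1.9,0.1,3,0,0,0],[0,0,3,0,0,0],[0,0,1,0,0,0]]'; python3 -m handwheel '[[0,0,0,0,0,0],[0,0,0,0,0,0]]'
```

```text
t: 31.38
position: [563.7, 205.7, 99.5]
orientation: [0.707, 0.708, -0.002, -0.001]
force: [-0.5, -0.5, 0.8]
opening: 1.001
t: 31.62
position: [567.0, 205.1, 103.4]
orientation: [0.708, 0.707, 0.001, 0.0]
force: [-1.0, -0.4, 0.5]
opening: 1.0
```

```bash
python3 -m handwheel '[[0.02,-0.05,2,0,0,0],[0,0,3,0,0,0],[0,0,1.7,0,0,0],[0,0,0.7,0,0,0],[0,0,0,0,0,0],[0,0,0,0,0,0]]';  python3 - <<'E'
from cell import monitor,viewer
from h import *
d=viewer.read_camera("scene"); crop(d,260,215,80,70,8,"pics/s17.png")
E
```

```text
t: 32.38
position: [566.5, 205.4, 29.1]
orientation: [0.707, 0.707, 0.001, 0.0]
force: [0.5, -0.1, -0.5]
opening: 0.998
```

View pics/s17.png

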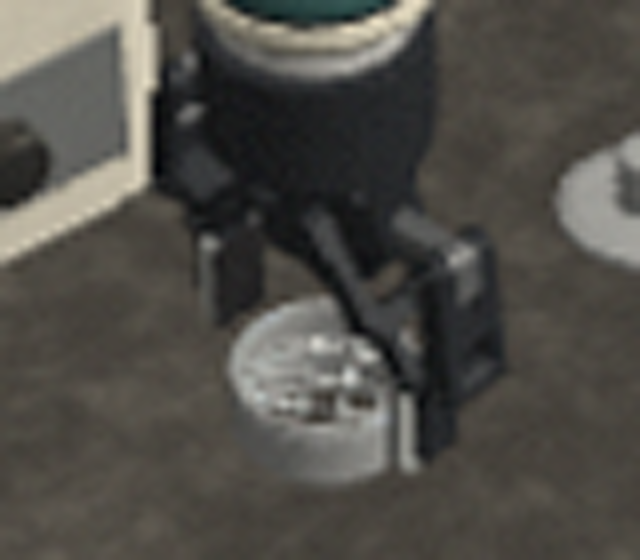

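```bash
python3 -m handwheel '[[0,0,0,0,0,0],[0,0,0,0,0,0],[0,0,0,0,0,0],[0,0,0,0,0,0],[0,0,0,0,0,0],[0,0,-1,0,0,0],[0,0,-4,0,0,0],[0,0,-6,0,0,0],[0,0,-5,0,0,0],[0,0,-2,0,0,0],[0,0,0,0,0,0]]' 1 40
python3 -m handwheel '[[-2,-0.1,0,0,0,0],[-5,-0.3,0,0,0,0],[-5.9,-0.4,0,0,0,0],[-5.9,-0.4,0,0,0,0],[-5.9,-0.4,0,0,0,0],[-5.9,-0.4,0,0,0,0],[-5.9,-0.4,0,0,0,0],[-5.5,-0.4,0,0,0,0],[-3.9,-0.2,0,0,0,0],[-1.9,-0.1,0,0,0,0],[0,0,0,0,0,0],[0,0,0,0,0,0]]'
python3 -m handwheel '[[0,0,0,0,0,0]]'
```

```text
t: 33.8
position: [566.4, 205.0, 209.2]
orientation: [0.708, 0.707, 0.001, 0.001]
force: [-0.2, -0.6, -1.3]
opening: 0.713
t: 35.3
position: [534.6, -270.5, 207.8]
orientation: [0.706, 0.708, 0.0, -0.001]
force: [1.0, 0.6, -0.4]
opening: 0.712
t: 35.42
position: [534.9, -270.7, 208.4]
orientation: [0.706, 0.708, 0.0, -0.0]
force: [-0.2, -0.5, -0.4]
opening: 0.71
```

```bash
python3 -m handwheel '[[0,0,1,0,0,0],[0,0,1.3,0,0,0],[0,0,0.6,0,0,0],[0,0,0,0,0,0],[0,0,0,0,0,0]]'
python3 - <<'E'
from cell import monitor,viewer
from h import *
d=viewer.read_camera("scene"); 
overlay(d,[(533.3,-268.7,147,31,(0,255,0)),(533.3,-268.7,122,31,(0,255,0))],(385,95,75,95),6,"pics/s18.png")
E
```

```text
t: 36.05
position: [534.7, -272.9, 179.4]
orientation: [0.708, 0.707, 0.0, 0.0]
force: [-0.2, -1.0, -0.9]
opening: 0.713
```

View pics/s18.png

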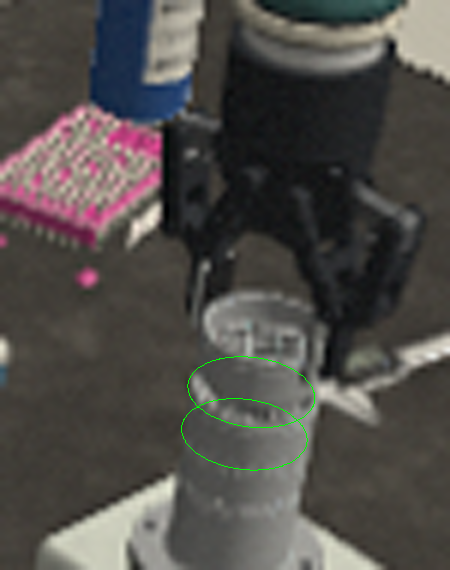

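```bash
python3 -m handwheel '[[0,0,0.3,0,0,0],[0,0,0.2,0,0,0],[0,0,0,0,0,0]]';python3 -m handwheel '[[0,0,0.3,0,0,0],[0,0,0,0,0,0]]';python3 -m handwheel '[[0,0,0.3,0,0,0],[0,0,0,0,0,0]]'
```

```text
t: 36.48
position: [534.3, -272.9, 174.1]
orientation: [0.707, 0.707, -0.0, -0.0]
force: [-0.7, 0.3, -0.4]
opening: 0.713
t: 36.72
position: [534.3, -272.9, 171.0]
orientation: [0.708, 0.707, -0.0, -0.0]
force: [-0.6, -0.6, -0.4]
opening: 0.713
t: 36.98
position: [534.3, -272.8, 168.0]
orientation: [0.707, 0.707, -0.0, -0.0]
force: [-0.1, -0.4, -0.7]
opening: 0.716
```

```bash
python3 -m handwheel '[[0,0.05,0.15,0,0,0],[0,0,0,0,0,0]]';python3 -m handwheel '[[0,0,0.15,0,0,0],[0,0,0,0,0,0]]'
```

```text
t: 37.22
position: [534.9, -273.0, 167.4]
orientation: [0.707, 0.707, -0.0, 0.0]
force: [-2.7, -0.5, 4.4]
opening: 0.711
t: 37.48
position: [535.0, -273.1, 167.2]
orientation: [0.708, 0.707, -0.001, 0.0]
force: [-5.1, 1.9, 12.4]
opening: 0.71
```

```bash
python3 -m handwheel '[[0,0,-0.15,0,0,0],[0,0,0,0,0,0]]';  python3 -m handwheel '[[0,0,0,0,0,0],[0,0,0,0,0,0],[0,0,0,0,0,0],[0,0,0,0,0,0],[0,0,-1,0,0,0],[0,0,-3,0,0,0],[0,0,-4,0,0,0],[0,0,-1,0,0,0],[0,0,0,0,0,0]]' -1;python3 - <<'E'
from cell import monitor,viewer
from h import *
d=viewer.read_camera("scene"); 
overlay(d,[(533.3,-268.7,122,31,(0,255,0)),(533.3,-268.7,147,31,(0,255,0)),(533.3,-268.7,172,31,(0,255,0))],(385,125,75,95),6,"pics/s19.png")
crop(d,310,215,60,50,10,"pics/s20.png")
E
```

```text
t: 37.72
position: [535.3, -273.1, 167.4]
orientation: [0.707, 0.707, 0.0, 0.0]
force: [-2.3, 0.6, 5.6]
opening: 0.71
t: 38.85
position: [535.1, -273.0, 257.5]
orientation: [0.708, 0.707, 0.0, 0.001]
force: [0.4, 0.1, -1.2]
opening: 0.999
```

View pics/s19.png

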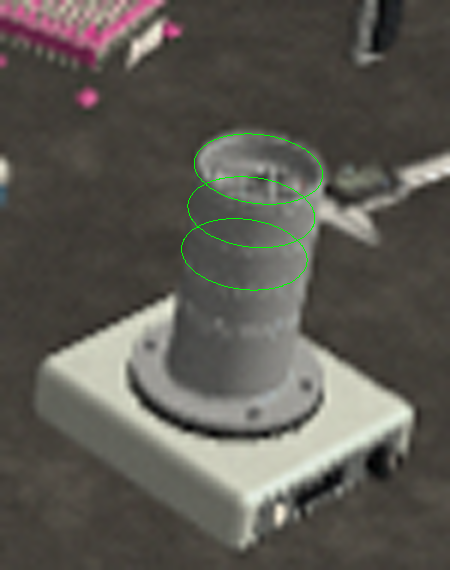

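View pics/s20.png

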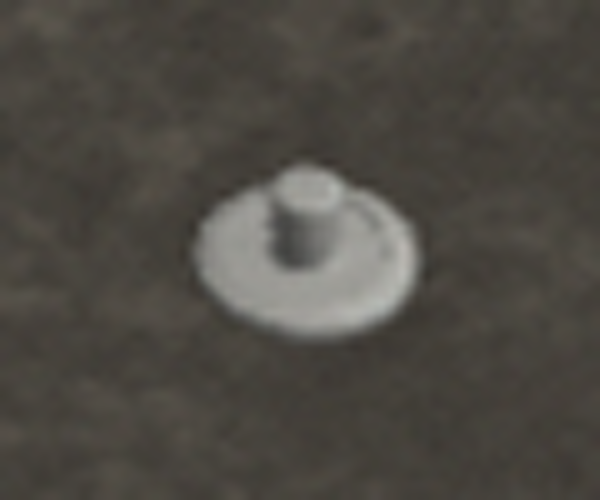

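```bash
python3 -m handwheel '[[2,0.2,0,0,0,0],[5,0.5,0,0,0,0],[5.8,0.5,0,0,0,0],[5.8,0.5,0,0,0,0],[5.7,0.5,2,0,0,0],[4.5,0.4,3,0,0,0],[3,0.2,4,0,0,0],[1,0.1,4,0,0,0],[0,0,2,0,0,0],[0,0,0,0,0,0],[0,0,0,0,0,0]]' 0.3; python3 -m handwheel '[[0,0,0,0,0,0]]'
python3 - <<'E'
from h import *; from cell import viewer,ctrl,monitor
d=viewer.read_camera("scene"); crop(d,290,180,100,80,7,"pics/s21.png"); print(ctrl.tip_extent)
s=monitor.sense();p=s["position"];print(p,s["opening"])
for k in (0,12,17,24,30): print(k,((w2p(d,[p[0]-14,p[1],p[2]-k])-[290,180])*7).round())
E
```

```text
t: 40.28
position: [565.1, 54.7, 107.9]
orientation: [0.708, 0.706, 0.001, 0.001]
force: [-0.1, -0.6, 0.4]
opening: 0.353
t: 40.4
position: [565.3, 54.5, 108.2]
orientation: [0.708, 0.706, 0.001, 0.001]
force: [-0.9, 0.4, -0.4]
opening: 0.351
17.0
[565.14842537  54.56370518 108.09567045] 0.34805670220835166
0 [[384. 250.]]
12 [[383. 273.]]
17 [[383. 283.]]
24 [[382. 297.]]
30 [[382. 309.]]
```

View pics/s21.png

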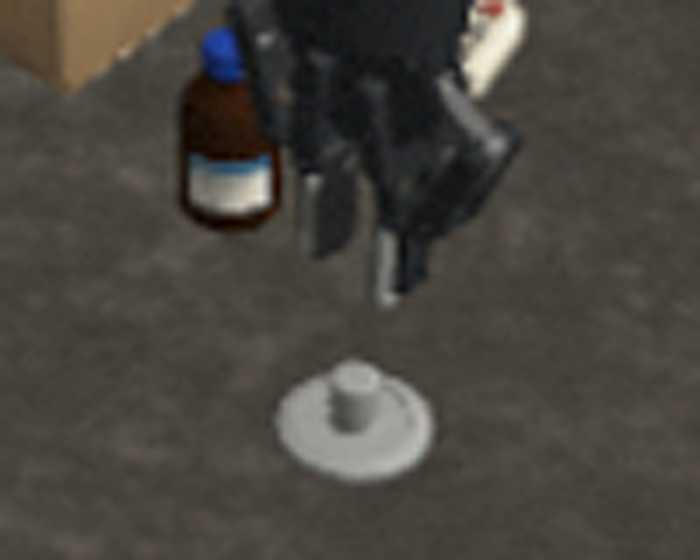

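Run:
```python
from h import *; from cell import viewer,ctrl,monitor
d=viewer.read_camera("scene")
p=[565.1,54.6,108.1]
for k in (10,14,17,20,24): print(k,[((w2p(d,[p[0]-a,p[1]+b,p[2]-k])-[290,180])*7).round().tolist() for a,b in((15,11),(15,-11),(22,11))])
```

```text
10 [[[365.0, 284.0]], [[405.0, 258.0]], [[378.0, 292.0]]]
14 [[[365.0, 291.0]], [[405.0, 266.0]], [[378.0, 300.0]]]
17 [[[365.0, 297.0]], [[405.0, 272.0]], [[378.0, 306.0]]]
20 [[[365.0, 303.0]], [[404.0, 278.0]], [[378.0, 312.0]]]
24 [[[364.0, 311.0]], [[404.0, 286.0]], [[377.0, 320.0]]]
```

```bash
python3 -m handwheel '[[0.04,-0.05,2,0,0,0],[0,0,2.5,0,0,0],[0,0,1.8,0,0,0],[0,0,0.7,0,0,0],[0,0,0.3,0,0,0],[0,0,0,0,0,0],[0,0,0,0,0,0]]' 0
python3 - <<'E'
from h import *; from cell import viewer
d=viewer.read_camera("scene"); crop(d,300,190,80,80,8,"pics/s22.png")
E
```

```text
t: 41.38
position: [564.3, 55.5, 34.4]
orientation: [0.708, 0.707, 0.0, 0.0]
force: [0.6, -0.0, 0.0]
opening: 0.499
```

View pics/s22.png

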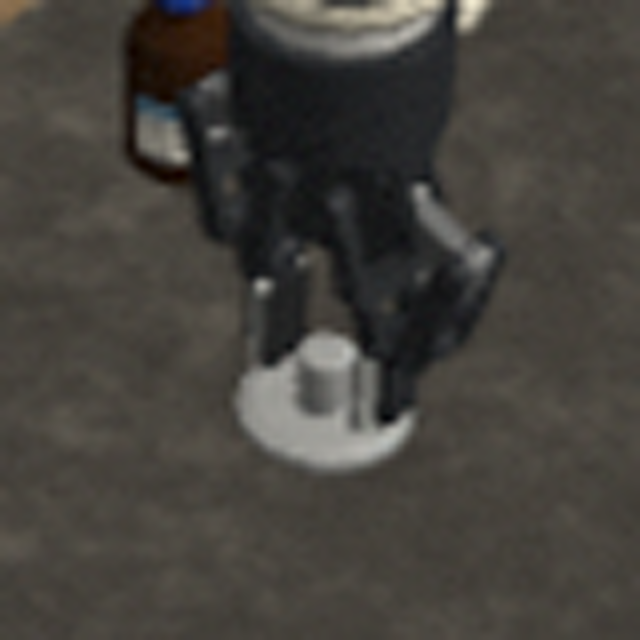

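Pads straddle the knob. Close and watch the force before lifting.

```bash
python3 -m handwheel '[[0,0,0,0,0,0],[0,0,0,0,0,0],[0,0,0,0,0,0],[0,0,0,0,0,0],[0,0,0,0,0,0]]' 1 40; python3 -m handwheel '[[0,0,-1,0,0,0],[0,0,-4,0,0,0],[0,0,-6,0,0,0],[0,0,-5.5,0,0,0],[0,0,-2,0,0,0],[0,0,-1,0,0,0],[0,0,0,0,0,0],[0,0,0,0,0,0]]';  python3 - <<'E'
from h import *; from cell import viewer
d=viewer.read_camera("scene"); crop(d,300,90,100,120,5,"pics/s23.png")
E
```

```text
t: 42.05
position: [564.2, 55.4, 34.3]
orientation: [0.707, 0.707, 0.0, 0.0]
force: [-0.7, -0.0, 6.1]
opening: 0.228
t: 43.05
position: [562.9, 55.2, 227.0]
orientation: [0.707, 0.707, -0.001, -0.001]
force: [-0.8, -0.0, -1.3]
opening: 0.229
```

View pics/s23.png

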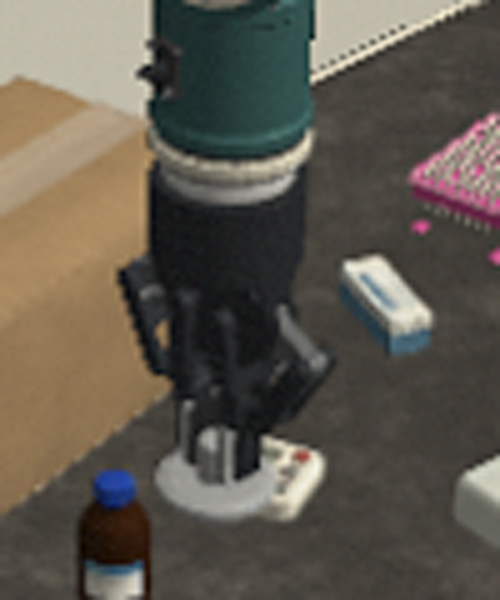

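```bash
python3 -m handwheel '[[-2,-0.2,0,0,0,0],[-5,-0.5,0,0,0,0],[-5.8,-0.5,0,0,0,0],[-5.8,-0.5,0,0,0,0],[-5.7,-0.5,0,0,0,0],[-4.5,-0.4,0,0,0,0],[-3,-0.2,0,0,0,0],[-1,-0.1,0,0,0,0],[0,0,0,0,0,0],[0,0,0,0,0,0],[0,0,0,0,0,0],[0,0,0,0,0,0]]'; python3 -m handwheel '[[0,0,1,0,0,0],[0,0,0.7,0,0,0],[0,0,0,0,0,0],[0,0,0,0,0,0]]'
python3 - <<'E'
from cell import monitor,viewer
from h import *
d=viewer.read_camera("scene"); 
overlay(d,[(533.3,-268.7,172,31,(0,255,0))],(385,85,75,105),5,"pics/s24.png")
E
```

```text
t: 44.6
position: [534.7, -271.7, 228.9]
orientation: [0.707, 0.707, 0.0, 0.0]
force: [0.3, 0.1, -1.6]
opening: 0.231
t: 45.1
position: [534.5, -272.5, 211.7]
orientation: [0.707, 0.707, 0.0, -0.0]
force: [0.0, 0.3, -0.1]
opening: 0.226
```

View pics/s24.png

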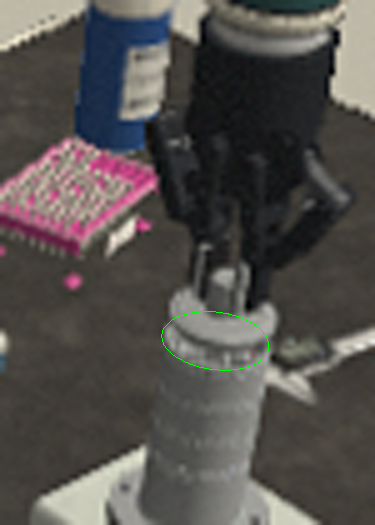

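```bash
python3 -m handwheel '[[-0.04,0.04,0.3,0,0,0],[0,0,0.3,0,0,0],[0,0,0,0,0,0]]';python3 -m handwheel '[[0,0,0.3,0,0,0],[0,0,0,0,0,0]]';python3 -m handwheel '[[0,0,0.3,0,0,0],[0,0,0,0,0,0]]'
```

```text
t: 45.52
position: [534.6, -272.8, 205.4]
orientation: [0.707, 0.707, -0.0, -0.0]
force: [0.0, 0.6, -0.6]
opening: 0.227
t: 45.78
position: [534.7, -272.8, 202.5]
orientation: [0.707, 0.707, -0.0, -0.0]
force: [0.4, 0.3, -1.9]
opening: 0.224
t: 46.02
position: [534.7, -272.9, 199.5]
orientation: [0.708, 0.707, -0.0, -0.0]
force: [-0.3, -0.4, -1.4]
opening: 0.229
```

```bash
python3 -m handwheel '[[0,0,0.2,0,0,0],[0,0,0,0,0,0]]';python3 -m handwheel '[[0,0,0.1,0,0,0],[0,0,0,0,0,0]]'
```

```text
t: 46.28
position: [534.8, -272.9, 197.6]
orientation: [0.707, 0.707, -0.0, -0.0]
force: [-0.9, -0.7, -0.3]
opening: 0.231
t: 46.52
position: [535.0, -273.0, 197.3]
orientation: [0.707, 0.707, -0.0, 0.0]
force: [-1.7, 0.8, 3.5]
opening: 0.232
```

```bash
python3 -m handwheel '[[0,0,0.1,0,0,0],[0,0,0,0,0,0]]';python3 -m handwheel '[[0,0,-0.15,0,0,0],[0,0,0,0,0,0]]';  python3 -m handwheel '[[0,0,0,0,0,0],[0,0,0,0,0,0],[0,0,0,0,0,0],[0,0,-1,0,0,0],[0,0,-3,0,0,0],[0,0,-5,0,0,0],[0,0,-3,0,0,0],[0,0,0,0,0,0]]' 0
python3 - <<'E'
from cell import monitor,viewer
from h import *
d=viewer.read_camera("scene"); 
overlay(d,[(533.3,-268.7,176.5,31,(0,255,0)),(533.3,-268.7,200,10.5,(0,255,0))],(385,105,75,115),5,"pics/s25.png")
cv2.imwrite("pics/s26.png",d["pixels"][:,:,::-1])
E
```

```text
t: 46.78
position: [535.2, -273.1, 197.2]
orientation: [0.708, 0.707, -0.0, 0.001]
force: [-3.5, 1.2, 8.9]
opening: 0.226
t: 47.02
position: [535.0, -273.0, 197.3]
orientation: [0.707, 0.707, 0.0, 0.0]
force: [-0.3, -0.5, 2.7]
opening: 0.231
t: 48.02
position: [536.3, -273.1, 320.9]
orientation: [0.707, 0.707, 0.001, 0.003]
force: [-0.6, -0.5, 0.5]
opening: 0.503
```

View pics/s25.png

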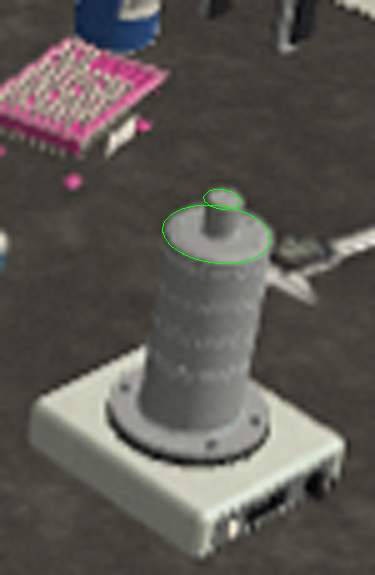

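View pics/s26.png

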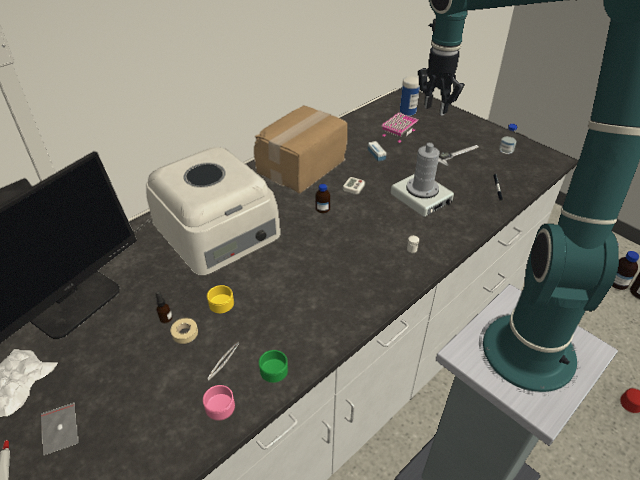

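The finished stack stands at pixel (427,170). The lid flange and knob top match the home-height overlay, and the joints are level. The jar (413,243), bottle (322,198) and timer (354,185) have not moved. The gripper is clear, so I'm handing in.

```bash
python3 -m handwheel '[[0,0,0,0,0,0],[0,0,0,0,0,0],[0,0,0,0,0,0],[0,0,0,0,0,0]]'; python3 -c "
from cell import close_job; print(close_job())"
```

```text
t: 48.58
position: [534.8, -272.8, 316.9]
orientation: [0.707, 0.707, -0.0, -0.0]
force: [0.2, 0.5, 0.1]
opening: 0.498
the job is handed in; nothing more can be done
None
```

The stack is built on the shaker in the right order: pan, fine, medium and coarse sieve, then the lid. I handed the job in at 48.6 s with the gripper open and well clear; it returned no verdict.

- **Seating:** the tool's heights when the pieces bottomed out were within about 1 mm of what the listed home heights call for. The press while seating was about 33 N for the pan and 9–17 N for the others.
- **Last picture:** the stack stands straight and level, with the lid's flange and knob matching the home-height outline to about 1 pixel. The jar, bottle and timer look unmoved by eye; I did not measure them.
- **One disagreement:** the camera put the shaker's axis at about (533.5, -268.8) mm. The robot's own readings put it at about (535, -273) mm. The pan touched off-centre by that amount going in, so I corrected from the force readings and placed the other pieces at the robot's position.

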